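# Put the pastry cutters back in their graded tray

### The job

Put the four loose cutters away in the wooden graded tray, lined up in order of size: the smallest tin ring in the smallest round seat, the pink blossom cutter in the next, then the middle tin ring, and the largest tin ring in the largest seat, each lying flat and level on the floor of its own seat. Leave the plunger cutter and the open pot of gold paint standing where they are.

Things in the scene. Friction and masses are not known exactly. Their poses are not given: they have to be found in the camera images.
- round_cutter_1: smallest tin ring cutter, a plain round ring standing on its cutting edge, rolled rim up: rim 35 mm across, cutting edge 32 mm, 23 mm tall, 24 g. Its origin is the centre of its underside, z up. Grasp from above across the outside.
- blossom_cutter: pink plastic five-petal blossom cutter lying flat, 44 mm across at the top rim, 42 mm below, 20 mm tall, 15 g. Its origin is the centre of its underside, z up. Grasp from above across the outside.
- round_cutter_2: middle tin ring cutter, like the smallest: rim 51 mm across, cutting edge 48 mm, 23 mm tall, 24 g. Its origin is the centre of its underside, z up. Grasp from above across the outside.
- round_cutter_3: largest tin ring cutter, like the smallest: 65 mm across, cutting edge 63 mm, 22 mm tall, 24 g. Its origin is the centre of its underside, z up. Grasp from above across the outside.
- seat_small: smallest of four dark teal round saucers fixed in a row on a light wooden tray (100 x 300 mm, 12 mm thick, lying at any angle); seat of the smallest ring. Origin: centre of its underside, 12 mm above the worktop; level floor 3 mm and lip 10 mm above the origin, so a seated cutter's underside is 15 mm above the worktop. Floor 41 mm across, mouth 49 mm. y points along the tray to the larger seats.
- seat_blossom: second saucer of the tray, 62.5 mm from the smallest; seat of the blossom cutter. Floor 48 mm across, mouth 56 mm; heights, origin and axes (x across the tray, y along it towards the largest seat) as for the smallest seat.
- seat_medium: third saucer of the tray, 133.5 mm from the smallest; seat of the middle ring. Floor 57 mm across, mouth 65 mm; heights, origin and axes as for the smallest seat.
- seat_large: largest saucer, at the other end of the tray, 215.5 mm from the smallest; seat of the largest ring. Floor 73 mm across, mouth 81 mm; heights, origin and axes as for the smallest seat.
- plunger_cutter: bystander: white plunger cutter with a mint-green knob, standing upright on the worktop, 33 mm across, 57 mm tall; origin at the centre of its underside. Not part of the tray set; leave it standing.
- paint_gold: bystander: open gold paint pot, 35 mm across, 58 mm tall, standing upright on the worktop; origin at the centre of its underside. Leave it standing.
There are look-alikes about, which are no part of the job. What is shaped like the round_cutter_3 but red is not meant.

How it is judged:
At the end, for the whole second after the job is handed in: Each of the four cutters rests level (within 0.08 rad) on the floor of its own seat (underside within 3 mm of the seat's floor, centre within 8 mm of the seat's centre), released and at rest (horizontal distance between round_cutter_1 and seat_small below 0.008 m and z of round_cutter_1 in the frame of seat_small below 0.006 m and angle between each of round_cutter_1, blossom_cutter, round_cutter_2, round_cutter_3's own z axis and vertical below 0.08 rad and linear speed of each of round_cutter_1, blossom_cutter, round_cutter_2, round_cutter_3 below 0.02 m/s and horizontal distance between blossom_cutter and seat_blossom below 0.008 m and z of blossom_cutter in the frame of seat_blossom below 0.006 m and horizontal distance between round_cutter_2 and seat_medium below 0.008 m and z of round_cutter_2 in the frame of seat_medium below 0.006 m and horizontal distance between round_cutter_3 and seat_large below 0.008 m and z of round_cutter_3 in the frame of seat_large below 0.006 m); the robot touches nothing.
It fails at once if the plunger cutter is knocked over or pushed more than 20 mm (distance of plunger_cutter from where it was at the start of the episode above 0.02 m or angle between plunger_cutter's own z axis and vertical above 0.4 rad).
It fails at once if the gold paint pot is knocked over or pushed more than 20 mm (distance of paint_gold from where it was at the start of the episode above 0.02 m or angle between paint_gold's own z axis and vertical above 0.4 rad).
It also fails if it takes over 115 s, if anything falls off the work surface, if the arm or the gripper's body presses on something with over 40 N, if the wrist force passes 120 N, or if a joint passes its speed limit or range.

### The arm

A 7-joint arm with a two-finger parallel gripper is mounted at the origin on a cart in front of the work surface, level with it; the furniture and walls round the work are solid. World frame = base frame: x ahead of the robot, y to its left, z up, the work surface at z = 0. Lengths are in m, angles in rad, forces in N, time in s.
With the tool pointing down it reaches from about 0.425 to 0.825 m from the base axis. Payload 3.6 kg.
Tool frame: the origin (TCP) lies where the fingers leave the gripper's body, on its centre line; the fingertips stand 73 mm ahead of it and the grasp point (between the pads) lies 54 mm ahead of it; z points along the fingers, y is the line along which they close (so a half turn about z gives the same grasp; the last joint's range is limited). The gripper opens to 85 mm and grips with 20 to 120 N. Pads are 22 mm wide; open, the fingers measure 114 mm over their backs; the gripper's body (76 mm by 85 mm) begins 54 mm behind the grasp point. The pads swing forward as they close: fully open they stand 13 mm farther back than shut.
Start: joints at [-1.196, 0.615, -0.013, 1.423, 0.008, 1.103, -0.04], TCP at [0.254, 0.598, 0.304] pointing down, gripper open.
Joint ranges: [-3.12, 3.12], [-0.3, 2.06], [-1.34, 1.32], [0.26, 2.42], [-1.36, 4.5], [0.01, 1.98], [-2.84, 2.84]. Speed limits (rad/s): [2.79, 2.79, 3.14, 3.14, 3.14, 3.14, 3.14].

### API

Orientations are given as a unit quaternion [x, y, z, w].
In Python, from station import arm, snapshot, camera_info, ticket gives the robot as it stands. Calls block until the motion is done:
- arm.movep(position, orientation): joint-space move of the TCP to a pose.
- arm.line_to(position, velocity=0.15, ori=None): straight line of the TCP; ori=None keeps the orientation; velocity is the mean speed in m/s.
- arm.move_j(angles): joint-space move.
- arm.move_gripper(opening, effort=None): opening from 0.0 (shut) to 1.0 (fully open); effort is the grip in N (None keeps the last); returns when the fingers have stopped.
- arm.pause(seconds).
- arm.ik(position, orientation): joint angles nearest the present ones, or None.
- snapshot(name): name is "scene" or "top" or "wrist"; returns the picture (384x512x3 uint8, blue, green, red); there is no depth.
- camera_info(name): a dict with "fx", "fy", "cx", "cy" (pixels), "dist_coeffs" ([k1, k2, p1, p2, k3] as OpenCV has them; the pictures are not rectified), "R" (3x3) and "t" (3): a world point X has camera coordinates R X + t; the wrist camera has in their place "T_tool_cam" (4x4, takes a point from camera to tool coordinates, whose origin is the TCP and whose axes are the flange's). Camera axes: x right, y down, z forward; pixel columns grow to the right and rows downward; lengths in m; the calibration is good to about 2 mm. A picture is of the moment at which its call begins: read the wrist's pose just before it. camera_info takes no time and is no camera call.
A pose or a line that the arm cannot do raises arm.MotionError and nothing moves.
- ticket.finish_job(): hands the job in; it is judged then, once.
Readings, each from a call of its own:
- arm.read_time(): time.
- arm.read_joint_positions(): joint angles.
- arm.read_dq(): joint speeds.
- arm.read_effort(): joint torques, N m.
- arm.read_tool_pos(): TCP position.
- arm.read_eef_rot(): TCP orientation.
- arm.read_ft_force(): force on the tool from outside, world axes, zero at the start.
- arm.read_wrist_torque(): the same for the moment, N m.
- arm.read_opening(): opening from 0.0 (shut) to 1.0 (fully open).
- arm.read_finger_force(): force on a finger pad.
Only numpy, scipy, OpenCV 4.12 (cv2) and the standard library are available. Lean on these libraries where they do the work, as an engineer would, in place of code of your own. Each camera call takes 0.05 s, during which the arm holds its last target. There are 200 camera calls.

## Working session

There is one attempt and no reset: what is moved stays moved. The work goes in short steps, each a Python script; the robot and the scene stay as the last script left them, time stands still between calls to the robot, and variables do not carry over. Pictures are saved under pics/ and viewed, at most 14 in all, crops included, and the job is handed in when it is done.

```bash
mkdir -p pics
python3 - <<'E'
from station import arm,snapshot,camera_info
import cv2
for n in("scene","top"):
    cv2.imwrite(f"pics/{n}0.png",cv2.resize(snapshot(n),(800,600)))
    c=camera_info(n);print(n,c)
print(camera_info("wrist"),arm.read_time(),arm.read_eef_rot())
E
```

```text
scene {'fx': 376.97776417497164, 'fy': 376.97776417497164, 'cx': 252.73613346284066, 'cy': 194.96038990537988, 'dist_coeffs': array([-0.11097824,  0.        ,  0.        ,  0.        ,  0.        ]), 'R': array([[ 0.83493971, -0.5500224 ,  0.01873601],
       [-0.33803794, -0.53941558, -0.77120761],
       [ 0.43428796,  0.63757838, -0.63630793]]), 't': array([-0.45359395,  0.19782996,  1.14265168])}
top {'fx': 448.3355736390451, 'fy': 448.3355736390451, 'cx': 255.41081316332296, 'cy': 190.9258861909449, 'dist_coeffs': array([-0.08793877,  0.        ,  0.        ,  0.        ,  0.        ]), 'R': array([[-0.00222653, -0.99995947, -0.00872356],
       [-0.99525209,  0.00306474, -0.09728246],
       [ 0.09730526,  0.00846554, -0.99521858]]), 't': array([-0.02942992,  0.5217852 ,  1.39278517])}
{'fx': 329.1967047147072, 'fy': 329.1967047147072, 'cx': 257.5165591485088, 'cy': 190.38067263070008, 'dist_coeffs': array([-0.01663596,  0.        ,  0.        ,  0.        ,  0.        ]), 'T_tool_cam': array([[ 9.74586130e-05, -9.51997931e-01, -3.06104442e-01,
         7.80940957e-02],
       [ 9.99999721e-01, -1.33769307e-04,  7.34411717e-04,
         8.45355552e-04],
       [-7.40105814e-04, -3.06104429e-01,  9.51997653e-01,
        -7.04308754e-02],
       [ 0.00000000e+00,  0.00000000e+00,  0.00000000e+00,
         1.00000000e+00]])} 0.1 [ 1.99016485e-01  9.79995424e-01 -1.16923158e-03 -1.99962618e-04]
```

View pics/top0.png

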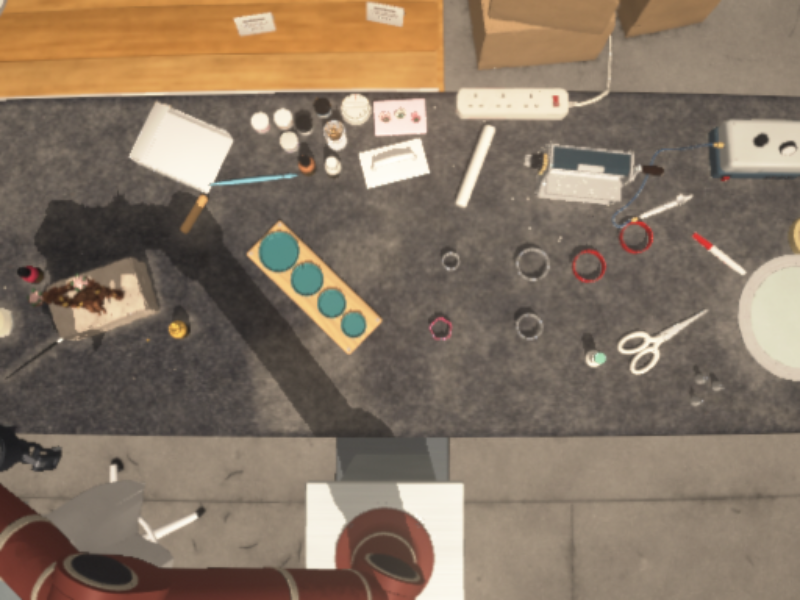

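View pics/scene0.png

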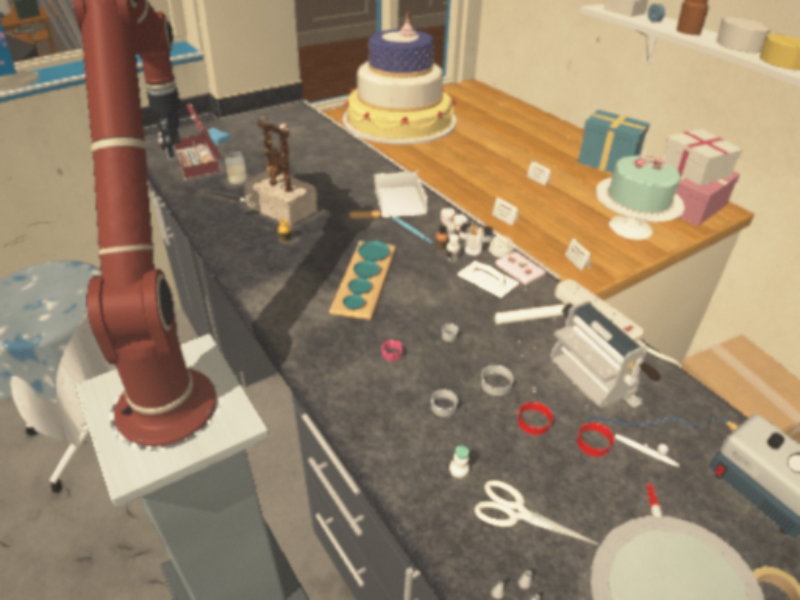

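Top view (800x600 px): the tin rings are small (451,261), middle (529,326) and largest (532,263). The blossom is at (440,328), with the plunger at (595,357) and the gold pot at (178,328). The seats run from small (353,325) to large (279,251). The candidates for round_cutter_3 are the tin ring (532,263) and the red rings (588,266) and (635,237). Only the first is tin, so I'll confirm that one in a crop.

```bash
cat > h.py <<'E'
from station import arm,snapshot,camera_info,ticket
import numpy as np, cv2
from scipy.spatial.transform import Rotation as Ro
def quat(a):  # tool down, closing (y) axis along world angle a
    y=np.array([np.cos(a),np.sin(a),0]); z=np.array([0,0,-1.]); x=np.cross(y,z)
    return Ro.from_matrix(np.c_[x,y,z]).as_quat()
def cam(name):
    c=camera_info(name)
    if name=="wrist":
        T=np.eye(4);T[:3,:3]=Ro.from_quat(arm.read_eef_rot()).as_matrix();T[:3,3]=arm.read_tool_pos()
        M=T@c["T_tool_cam"]; c["R"]=M[:3,:3].T; c["t"]=-M[:3,:3].T@M[:3,3]
    c["K"]=np.array([[c["fx"],0,c["cx"]],[0,c["fy"],c["cy"]],[0,0,1]]); return c
def ray(c,px,z):
    p=cv2.undistortPoints(np.array(px,float).reshape(-1,1,2),c["K"],c["dist_coeffs"]).reshape(-1,2)
    d=np.c_[p,np.ones(len(p))]@c["R"]; o=-c["R"].T@c["t"]
    return o+d*((z-o[2])/d[:,2])[:,None]
def proj(c,X):
    return cv2.projectPoints(np.array(X,float).reshape(-1,1,3),cv2.Rodrigues(c["R"])[0],c["t"],c["K"],c["dist_coeffs"])[0].reshape(-1,2)
def teal(img):
    h=cv2.cvtColor(img,cv2.COLOR_BGR2HSV)
    return cv2.inRange(h,(80,70,40),(100,255,255))
def circle(P): # least-squares circle
    A=np.c_[2*P[:,:2],np.ones(len(P))]; s=np.linalg.lstsq(A,(P[:,:2]**2).sum(1),rcond=None)[0]
    return s[:2],2*np.sqrt(s[2]+s[:2]@s[:2])
E
python3 - <<'E'
from h import *
c=cam("top");im=snapshot("top");s=512/800
n,l,st,ce=cv2.connectedComponentsWithStats(teal(im))
C,_=cv2.findContours(teal(im),0,cv2.CHAIN_APPROX_NONE)
for k in C:
    if cv2.contourArea(k)>100:
        P=ray(c,k,0.022); m,d=circle(P); print("teal",k.mean(0).ravel()/s,m.round(4),round(d,4))
for nm,p in dict(r1=(451,261),bl=(440,328),r2=(529,326),r3=(532,263),red=(588,266),pl=(595,357),au=(178,328)).items():
    X=ray(c,np.array(p)*s,.022 if nm not in("pl","au") else .05)[0];print(nm,X.round(3),np.hypot(*X[:2]).round(3))
cv2.imwrite("pics/crop.png",cv2.resize(im[140:250,260:430],None,fx=4.5,fy=4.5,interpolation=2))
E
```

```text
teal [352.87828947 324.21875   ] [0.4698 0.0633] 0.0421
teal [330.79861111 302.74305556] [0.5135 0.108 ] 0.0494
teal [306.04363208 278.59669811] [0.5631 0.1587] 0.0588
teal [278.21969697 250.87594697] [0.6206 0.2169] 0.0756
r1 [ 0.598 -0.137  0.022] 0.614
bl [ 0.462 -0.113  0.022] 0.475
r2 [ 0.465 -0.294  0.022] 0.55
r3 [ 0.594 -0.302  0.022] 0.666
red [ 0.587 -0.418  0.022] 0.721
pl [ 0.401 -0.419  0.05 ] 0.58
au [0.461 0.412 0.05 ] 0.618
```

View pics/crop.png

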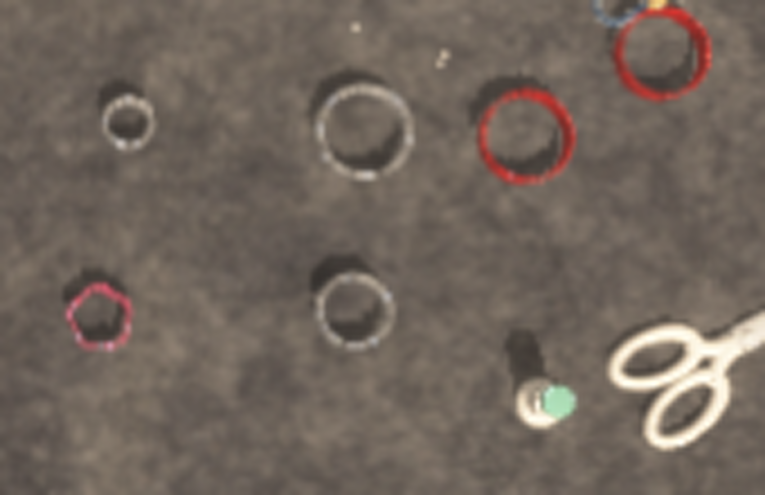

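The crop confirms the tin ring at (362,130) is the largest grey one. Both red rings, at (525,137) and (662,55), are look-alikes. Seat spacings come out at 62.5, 133.4 and 215.3 mm, matching the description. Next I'll take one wrist view over the cutters and one over the tray.

Run:
```python
from h import *
ang=np.deg2rad(-45)
for a in (ang,ang+np.pi):
    print([None if (q:=arm.ik(p,quat(a))) is None else q[-1].round(2) if hasattr(q,'round') else round(q[-1],2) for p in ([.53,-.2,.3],[.598,-.137,.08],[.594,-.302,.08],[.465,-.294,.08],[.462,-.113,.08],[.47,.063,.09],[.62,.217,.09])])
a=ang if arm.ik([.53,-.2,.3],quat(ang)) is not None else ang+np.pi
arm.movep([.545,.14,.3],quat(a)); c=cam("wrist");im=snapshot("wrist")
cv2.imwrite("pics/w_tray.png",im)
C,_=cv2.findContours(teal(im),0,cv2.CHAIN_APPROX_NONE)
for k in C:
    if cv2.contourArea(k)>300:
        m,d=circle(ray(c,k,.022)); print("teal",k.mean(0).ravel(),m.round(4),round(d,4))
arm.movep([.53,-.21,.3],quat(a)); c=cam("wrist");im=snapshot("wrist")
cv2.imwrite("pics/w_cut.png",im)
import pickle;pickle.dump(c,open("w_cut.pkl","wb"))
print(proj(c,[[.598,-.137,.022],[.462,-.113,.022],[.465,-.294,.022],[.594,-.302,.022]]),arm.read_time(),arm.read_joint_positions())
```

```text
[np.float64(0.03), np.float64(-0.17), np.float64(0.04), np.float64(-0.01), np.float64(-0.3), np.float64(-0.44), np.float64(-0.81)]
[np.float64(2.73), np.float64(2.2), np.float64(2.46), np.float64(2.38), np.float64(2.05), np.float64(1.77), np.float64(1.71)]
teal [259.22608696 252.92173913] [0.468  0.0624] 0.0505
teal [259.33793103 202.9862069 ] [0.5115 0.1072] 0.0576
teal [258.09444444 139.98333333] [0.5612 0.158 ] 0.067
teal [257.47177419  56.48790323] [0.6183 0.2166] 0.083
[[255.50590835  66.27470705]
 [149.25663915 145.15705587]
 [269.59606988 251.529857  ]
 [358.54626212 182.21435468]] 3.525 [-0.01335201  0.54142957  0.55404928  1.67875524 -0.32659277  1.01529676
 -0.13038902]
```

View pics/w_cut.png

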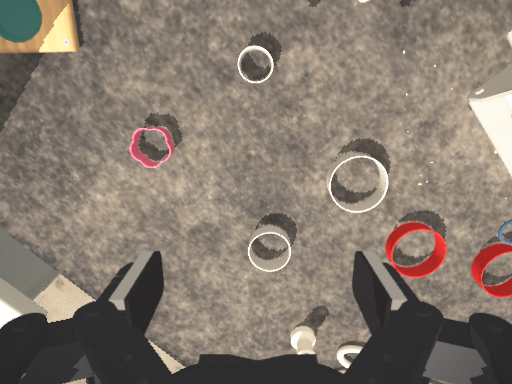

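View pics/w_tray.png

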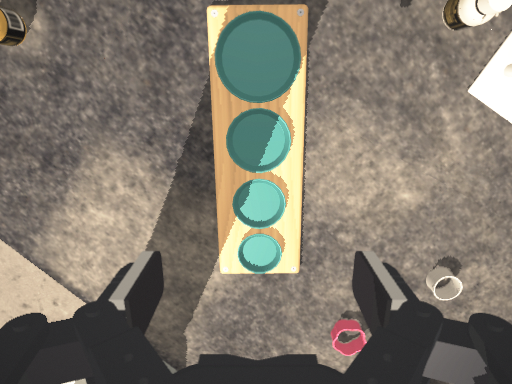

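The cutter view shows the tin rings at (255,64), (358,183) and (270,251), the blossom at (152,147), and the red rings at (416,249) and (497,270). In the tray view the four seats run from (259,253), the smallest, to (257,56), the largest. The fitted mouths are within about 2 mm of their given sizes. Now I'll fit the rims.

Run:
```python
from h import *
import pickle
c=pickle.load(open("w_cut.pkl","rb"));im=cv2.imread("pics/w_cut.png");hsv=cv2.cvtColor(im,cv2.COLOR_BGR2HSV)
for nm,p,z,r in(("r1",(255,64),.023,24),("r2",(270,251),.023,28),("r3",(358,183),.022,35),("bl",(152,147),.020,27)):
    m=(im.min(2)>205) if nm!="bl" else ((hsv[...,0]>155)&(hsv[...,1]>70)&(hsv[...,2]>180))
    m=m.astype(np.uint8); roi=np.zeros_like(m);cv2.circle(roi,p,r,1,-1);m&=roi
    ys,xs=np.nonzero(m);P=ray(c,np.c_[xs,ys],z)
    q,d=circle(P); (ex,ey),er=cv2.minEnclosingCircle(P[:,:2].astype(np.float32)*1000)
    print(nm,len(P),q.round(4),round(d,4),"enc",round(ex/1e3,4),round(ey/1e3,4),round(2*er/1e3,4))
    if nm=="bl":
        e=P[:,:2]-[ex/1e3,ey/1e3];t=np.rad2deg(np.arctan2(e[:,1],e[:,0]))%360;R=np.hypot(*e.T)*1e3
        print([(b,round(R[(t>=b)&(t<b+12)].max(initial=0),1)) for b in range(0,360,12)])
cv2.imwrite("pics/bl.png",cv2.resize(im[110:190,110:200],None,fx=6,fy=6,interpolation=2))
```

```text
r1 205 [ 0.5986 -0.1354] 0.0333 enc 0.599 -0.1353 0.0356
r2 173 [ 0.4648 -0.2934] 0.0495 enc 0.4646 -0.2935 0.0516
r3 321 [ 0.5916 -0.3037] 0.0631 enc 0.5921 -0.304 0.0657
bl 586 [ 0.4623 -0.115 ] 0.0403 enc 0.4619 -0.1138 0.049
[(0, np.float64(24.5)), (12, np.float64(22.0)), (24, np.float64(19.9)), (36, np.float64(19.7)), (48, np.float64(19.6)), (60, np.float64(20.7)), (72, np.float64(21.5)), (84, np.float64(22.1)), (96, np.float64(21.8)), (108, np.float64(20.9)), (120, np.float64(21.8)), (132, np.float64(23.5)), (144, np.float64(24.5)), (156, np.float64(24.4)), (168, np.float64(23.6)), (180, np.float64(22.4)), (192, np.float64(23.4)), (204, np.float64(24.5)), (216, np.float64(23.9)), (228, np.float64(23.9)), (240, np.float64(21.7)), (252, np.float64(21.6)), (264, np.float64(22.3)), (276, np.float64(22.8)), (288, np.float64(23.8)), (300, np.float64(24.3)), (312, np.float64(24.3)), (324, np.float64(22.7)), (336, np.float64(23.7)), (348, np.float64(24.5))]
```

View pics/bl.png

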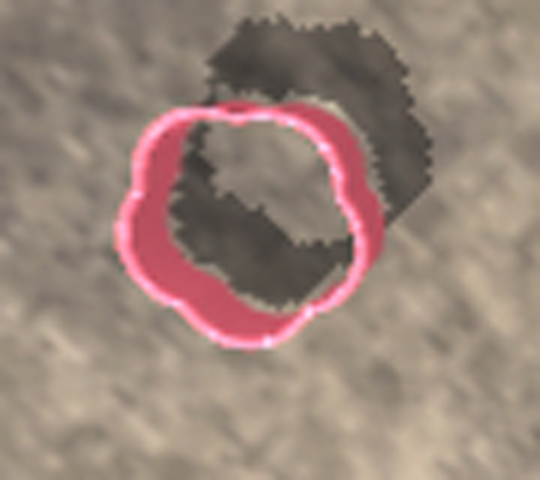

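The rim fits give 35.6, 51.6 and 65.7 mm against the nominal 35, 51 and 65 mm. In the crop the blossom's petals are at left (125,245) and bottom (250,345), with the valley opposite the left petal at (345,190). I'll close along that petal–valley line. First I'll touch the worktop lightly to learn the fingertip reach at two openings.

Run:
```python
from h import *
import pickle
c=pickle.load(open("w_cut.pkl","rb"))
f=lambda x,y:ray(c,[110+x/6-.4,110+y/6-.4],.020)[0][:2]
ce=f(241,221);d=f(125,245)-f(345,190);print("bl centre",ce.round(4),"petal angle",np.rad2deg(np.arctan2(d[1],d[0])),np.hypot(*d))
for o in(.765,.45):
    arm.move_gripper(o,20)
    arm.line_to([.53,-.21,.086],.25)
    f0=arm.read_ft_force()[2]; z=.086
    while z>.066 and abs(arm.read_ft_force()[2]-f0)<2.5:
        z-=.001; arm.line_to([.53,-.21,z],.03)
    print(o,arm.read_opening(),"contact z",z,arm.read_tool_pos()[2],arm.read_ft_force()[2]-f0)
    arm.line_to([.53,-.21,.1],.25)
print(arm.read_time())
```

```text
bl centre [ 0.4606 -0.114 ] petal angle 148.87293413443788 0.04164676287743732
0.765 0.7679110175562226 contact z 0.06599999999999998 0.06635410017811848 2.9774079122115458
0.45 0.44975660114261906 contact z 0.07099999999999998 0.07145675554218782 4.049635901507846
14.8
```

Reach is 66.4 mm at opening 0.765 and 71.5 mm at 0.45. I'll grip with the tips 10 mm above the underside, so they stay clear of the lips when placing. Largest ring first.

```bash
cat >> h.py <<'E'
SEAT=dict(r3=(.6183,.2166),r2=(.5612,.1580),bl=(.5115,.1072),r1=(.4680,.0624))
def job(n,xy,w,a,reach,up=.0015):
    q=quat(np.deg2rad(a)); o=min(1,(w+.022)/.085); g=reach+.010
    arm.move_gripper(o); arm.movep([*xy,.16],q); arm.line_to([*xy,g],.15)
    arm.move_gripper(0,25); print(n,"grip",arm.read_opening(),arm.read_finger_force())
    arm.line_to([*xy,.16],.15); print("held",arm.read_opening(),arm.read_finger_force())
    s=SEAT[n]; arm.movep([*s,.16],q); arm.line_to([*s,g+.015+.012],.15); arm.line_to([*s,g+.015+up],.04)
    print("ft",arm.read_ft_force()); arm.pause(.2)
    arm.move_gripper(min(1,(w+.014)/.085)); arm.line_to([*s,.16],.12); print("t",arm.read_time())
E
python3 - <<'E'
from h import *
job("r3",(.592,-.3038),.065,-45,.0664)
arm.movep([.545,.14,.3],quat(np.deg2rad(-45)));cv2.imwrite("pics/p3.png",snapshot("wrist")); print(arm.read_time())
E
```

```text
r3 grip 0.7268334615566872 27.3106601696054
held 0.7234271487681891 27.30718331578828
ft [ 0.60763885 -0.12829314  0.68757081]
t 21.7167
22.5
```

View pics/p3.png

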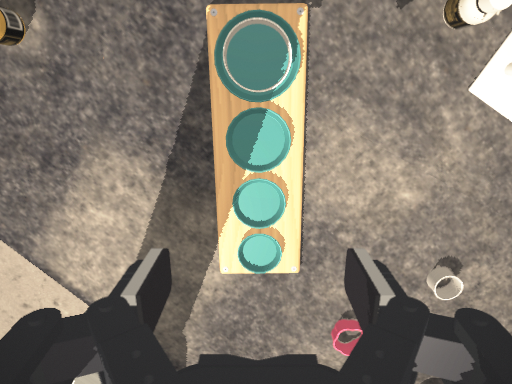

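The largest ring lies centred and flat in the large seat at (257,54), and the tray hasn't moved. Now the other three.

Run:
```python
from h import *
job("r2",(.4647,-.2934),.051,-45,.0692)
job("bl",(.4606,-.1140),.044,-31.1,.0703)
job("r1",(.5988,-.1354),.035,-45,.0722)
arm.movep([.5,.1,.3],quat(np.deg2rad(-45)));c=cam("wrist");im=snapshot("wrist");cv2.imwrite("pics/p4.png",im); print(arm.read_time())
import pickle;pickle.dump(c,open("w4.pkl","wb"))
cv2.imwrite("pics/s4.png",cv2.resize(snapshot("scene")[130:230,190:300],None,fx=5,fy=5,interpolation=2))
```

```text
r2 grip 0.5611472238531848 25.263145500503015
held 0.559216588523601 25.80062296357937
ft [0.02041094 0.67046173 0.85279377]
t 29.9833
bl grip 0.47182064288763653 24.986520821694285
held 0.4733612844858841 25.289761421154253
ft [-0.04688021 -0.12394193  0.06922288]
t 36.05
r1 grip 0.3851103399360486 24.56190502216259
held 0.38283461995289436 24.855207600733138
ft [-0.96041493  0.63026593  0.72216021]
t 41.975
42.6667
```

View pics/p4.png

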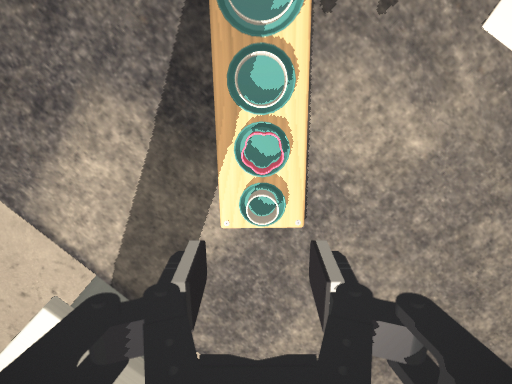

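View pics/s4.png

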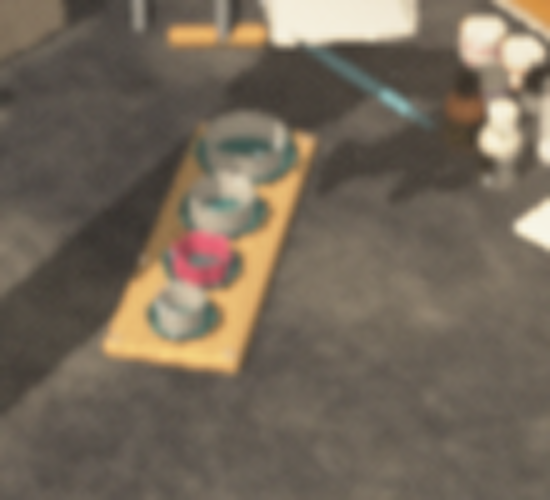

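All four are in their seats: r1's rim is at (262,210), the blossom at (263,153), r2 at (261,79) and r3 at the top edge. The small ones look slightly low in the image, so I'll measure whether that is parallax.

Run:
```python
from h import *
arm.movep([.53,.11,.3],quat(np.deg2rad(-45)));c=cam("wrist");im=snapshot("wrist");hsv=cv2.cvtColor(im,cv2.COLOR_BGR2HSV);cv2.imwrite("pics/p5.png",im)
for n,z in(("r1",.038),("bl",.035),("r2",.038),("r3",.037)):
    s=SEAT[n];p=proj(c,[[*s,z]])[0];R=dict(r1=.0175,bl=.022,r2=.0255,r3=.0325)[n]
    m=(im.min(2)>195) if n!="bl" else ((hsv[...,0]>150)&(hsv[...,1]>50)&(hsv[...,2]>210))
    ys,xs=np.nonzero(m);P=ray(c,np.c_[xs,ys],z)[:,:2]
    P=P[np.hypot(*(P-s).T)<R+.007]
    if len(P)<20: print(n,"few");continue
    (x,y),r=cv2.minEnclosingCircle((P*1e3).astype(np.float32));q,d=circle(P)
    print(n,len(P),"off mm",np.round((q-s)*1e3,1),round(d*1e3,1),"enc",np.round([x-s[0]*1e3,y-s[1]*1e3],1),round(2*r,1))
C,_=cv2.findContours(cv2.inRange(hsv,(80,70,40),(100,255,255)),0,cv2.CHAIN_APPROX_NONE)
for k in C:
    if cv2.contourArea(k)>200:m,d=circle(ray(c,k,.022));print("teal",m.round(4),round(d,4))
```

```text
r1 139 off mm [-0.6  0.3] 33.9 enc [-2.4  2. ] 41.1
bl 241 off mm [ 0.1 -1.2] 41.5 enc [-0.  -1.4] 45.8
r2 198 off mm [-1.  -0.2] 50.3 enc [-3.2 -1. ] 56.9
r3 146 off mm [-0.  -0.7] 62.4 enc [  3.6 -16.4] 55.0
teal [0.4663 0.0612] 0.0233
teal [0.4679 0.0623] 0.0462
teal [0.5112 0.1056] 0.0345
teal [0.5111 0.1064] 0.0536
teal [0.5612 0.1578] 0.0668
teal [0.6164 0.2141] 0.0547
teal [0.6181 0.2166] 0.0762
```

The fitted rims are within 1.2 mm of their seat centres, and at the seated height their diameters match, so all four are seated and level. I'm handing it in.

```bash
python3 -c "
from h import *
print(arm.read_time());print(ticket.finish_job())"
```

```text
43.025
the job is handed in; nothing more can be done
None
```

All four cutters are in their own seats, lying flat and within about 1.2 mm of centre; the plunger cutter and gold pot were never approached, and I handed the job in at 43 s (no verdict came back).

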